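# Park the viewing head over the specimen and lock it

## Robot

A 6-joint arm with a two-finger parallel gripper is mounted at the origin on the work surface. World frame = base frame: x ahead of the robot, y to its left, z up, the work surface at z = 0. Lengths are in m, angles in rad, forces in N, time in s.
With the tool pointing down it reaches from about 0.425 to 0.95 m from the base axis. Payload 3.5 kg.
Tool frame: the origin (TCP) lies at the very end of the fingers, on their centre line; the grasp point (between the pads) lies 19 mm behind it; z points along the fingers, y is the direction in which the jaws open and shut (so a half turn about z gives the same grasp; the last joint's range is limited). The gripper opens to 85 mm and grips with 20 to 120 N. Pads are 22 mm wide; open, the fingers measure 114 mm over their backs; the gripper's body (76 mm by 85 mm) begins 54 mm behind the grasp point. The pads swing forward as they close: fully open they stand 13 mm farther back than shut.
Start: joints at [1.01, 0.286, 1.577, -0, 1.279, -0.15], TCP at [0.27, 0.619, 0.231] pointing down, gripper open.
Joint ranges: [-2.77, 2.77], [-0.9, 2.22], [0.21, 2.48], [-1.53, 4.67], [0.24, 2.81], [-2.84, 2.84]. Speed limits (rad/s): [2.79, 2.79, 3.14, 3.14, 3.14, 3.14].

## Interface

Orientations are given as a unit quaternion [x, y, z, w].
In Python, from plant import ctrl, eyes, ticket gives the robot as it stands.
- The arm moves only by the tool send_rows, never from a script. Its arguments are lists of equal length, an entry for each row: "translation": the shift along the tool's x, y, z in units of 30 mm (1.0 is 30 mm), a list of three; "rotation": the turn, a rotation vector about the tool's x, y, z in units of 5 degrees (1.0 is 5 degrees), a list of three; "grip": the finger opening in mm, from 0 to 85.4. A call has 1 to 5 rows; each row shifts and turns the commanded pose from where the row before left it, along the tool's axes as they then stand; what a row does not reach is not made up. A row lasts 1/8 s, in which the tool goes at most 62.5 mm and 10.7 degrees, less where a joint would pass 70% of its speed; a pose out of reach is approached as far as the arm can. A call is refused whole if a number of a shift passes 1 or a number of a turn 1, either way. A call with a gripper value outside its range is refused whole. The fingers move at their own pace and stop on an object; "squeeze" is the grip in N (left out, the last holds). Time passes only in rows, so rows that do not move let the fingers close. It gives the time, the measured TCP pose, the force and the opening at its end, in the units of the state.
- ctrl.get_state(): the state, without advancing time (a new reading comes with each control period).
- eyes.read_camera(name): name is "scene" or "top" or "wrist"; returns a dict with "image" (480x640x3 uint8, blue, green, red), "mtx" (3x3 intrinsics, pixels), "dist_coeffs" ([k1, k2, p1, p2, k3] as OpenCV has them; the pictures are not rectified), "xyz" and "orientation" of the camera in the world; the wrist camera has in their place "hand_eye" (4x4, takes a point from camera to tool coordinates, whose origin is the TCP and whose axes are the flange's). Camera axes: x right, y down, z forward; pixel columns grow to the right and rows downward; lengths in m; the calibration is good to about 2 mm. A picture is of the moment at which its call begins: read the wrist's pose just before it. There is no depth.
- ticket.sign_off(): hands the job in, once; it reports no verdict.
The state is a dict: "time": time; "qpos": joint angles; "dq": joint speeds; "joint_efforts": joint torques, N m; "eef_pos": TCP position; "tcp_rot": TCP orientation; "contact_force": force on the tool from outside, world axes, zero at the start; "wrist_torque": the same for the moment, N m; "opening": opening from 0.0 (shut) to 1.0 (fully open).
Only numpy, scipy, OpenCV 4.12 (cv2) and the standard library are available. Lean on these libraries where they do the work, as an engineer would, in place of code of your own. Each camera call takes 0.05 s, during which the arm holds its last target. There are 200 camera calls.

## Task

Raise the red cam lever under the viewing head fully to free its carriage, slide the head along its rail until the lens is centred over the dish that holds the purple specimen, and push the lever fully down again to lock it there. Then press, fully in and let go, the lamp button of the same colour as the pad that dish stands on; never the other button. Leave both dishes and everything else on the table where they are.

Things in the scene. Friction and masses are not known exactly. Their poses are not given: they have to be found in the camera images.
- station: Viewing station, fixed: grey base plate 180 x 420 x 12 mm (x = -40 to +140 mm) with a steel rail (24 mm wide, 400 mm long, top 130 mm above the table) and a dark toothed strip along its front, between two white posts 132 mm high. Origin on the table under the middle of the rail; y runs along the rail to the robot's left, x square to it, away from the robot.
- blue_pad (a point): Centre of the top of the blue pad on the base plate, 85 x 100 mm (100 along the rail), 14 mm above the table, at x = +80, y = +105 mm of the station. Its dish may stand up to 20 mm off its centre.
- yellow_pad (a point): Centre of the top of the yellow pad, the same, at x = +80, y = -105 mm of the station.
- carriage (a joint): Position of the carriage along the station's y, m: 0 in the middle of the rail, stops at -0.145 and +0.145. Black saddle 50 x 80 mm on the rail, white column and white viewing head, about 0.9 kg. Freed, it slides with about 3 N and may be dragged by the lever's grip; locked, it stays put (at a multiple of 0.008, the strip having 8 mm teeth, with 1 mm play).
- head_front (a point): Middle of the lower front edge of the white viewing head, 265 mm above the table, 70 mm in front of the rail's middle. The head is 60 mm wide, runs 180 mm away from here, 55 mm high. It overhangs the lever, so the grip can be reached only with the tool leaning 25 to 40 degrees back towards the robot, fingers pointing away from the robot and down.
- lens (a point): Centre of the lower end of the lens (steel tip 26 mm across) under the far end of the viewing head; 80 mm beyond the rail's middle (+x of the station), 170 mm above the table; moves with the carriage.
- cam_lever (a joint): Cam lever, rad: 0 = fully down, locked (handle slopes 25 degrees below the horizontal, towards the robot); 0.96 = fully up, free (30 degrees above the horizontal). Down, its nose sits between the rail's teeth; it lets go above about 0.35 and, coming down, nudges the carriage up to 4 mm to the nearest gap. Stays where it is left; about 2 N at the grip, more when nudging.
- lever_grip (a point): Point to pinch on the red grip of the cam lever (grip 45 mm long, 14 mm wide along the rail, 16 mm thick), 85 mm from the pivot along the handle; the handle's end is 106 mm from the pivot. Down: 77 mm in front of the rail's middle and 107 mm above the table; up: 74 mm in front and 186 mm above it.
- lever_pivot (a point): Pivot of the cam lever, on the carriage: above the middle of the rail, 143 mm above the table. The pivot axis is the station's y, so the handle swings up and down in a plane square to the rail.
- specimen: White round dish, 64 mm across, 10 mm high, with a purple specimen (24 mm across, its top 14 mm above the dish's underside) fixed in its middle. Stands on the blue or the yellow pad. Loose. Origin: centre of its underside.
- empty_dish: The same white dish without a specimen, on the other pad; loose; leave it alone. Origin: centre of its underside.
- blue_button (a joint): Blue lamp button, m: 0 = out, 0.006 = fully in, springs back; about 5 N.
- blue_button_top (a point): Centre of the top of the blue button, 32 mm across, 52 mm above the table, pressed straight down; it stands on a fixed grey box 70 x 60 x 30 mm to the robot's right.
- yellow_button (a joint): Yellow lamp button, m: 0 = out, 0.006 = fully in, springs back; about 5 N.
- yellow_button_top (a point): Centre of the top of the yellow button, same size and height, on its own grey box to the robot's right; the two boxes may be either way round.
- slide_rack: Bystander: dark wooden block 110 x 60 mm with upright glass slides, 58 mm high. Origin: centre of its underside.
- wash_bottle: Bystander: white bottle 66 mm across, 150 mm high. Origin: centre of its underside.
- tape_roll: Bystander: white tape roll lying flat, 64 mm across, 40 mm high. Origin: centre of its underside.
- stain_jar: Bystander: amber jar with black cap, 52 mm across, 70 mm high. Origin: centre of its underside.
- marker: Bystander: red and white marker pen lying flat, about 130 mm long, 13 mm thick. Origin: on the table, 50 mm from its red end.
- slide_box: Bystander: red slide box 90 x 70 x 35 mm. Origin: centre of its underside.
- steel_lid: Bystander: steel jar lid, 60 mm across, 18 mm high. Origin: centre of its underside.
Things that resemble listed ones, but are neither listed nor needed, are in the scene too. What is shaped like the specimen but brown or green is not meant.

How it is judged:
By the outcome, as a careful person would: the job done as asked, in the order asked, and still so for the second after the job is handed in, with the robot touching nothing.
It also fails if it takes over 45 s, if anything falls off the work surface, if the arm or the gripper's body presses on something with over 40 N, if the wrist force passes 120 N, or if a joint passes its speed limit or range.

## Working session

There is one attempt and no reset: what is moved stays moved. The work goes in short steps, Python scripts to look and compute and a tool call to move; the robot and the scene stay as the last step left them, time stands still between calls to the robot, and variables do not carry over. Pictures are saved under pics/ and viewed, about 8 in all and at most 12, crops included, and the job is handed in when it is done.

Besides the shell and the picture viewer there is one more tool, called after "Request:" by a JSON object that holds its "api" and its "payload", one argument or row to a line. send_rows: Moves the arm, as the interface text tells. Its arguments: {"type":"object","properties":{"translation":{"type":"array"},"rotation":{"type":"array"},"grip":{"type":"array"},"squeeze":{"type":"number"}},"required":["translation","rotation","grip"]}

```bash
mkdir -p pics; ls
cat > h.py <<'E'
import numpy as np, cv2
from scipy.spatial.transform import Rotation as R
from plant import ctrl, eyes, ticket
def cam(name):
    s=ctrl.get_state(); d=eyes.read_camera(name)
    K=np.array(d["mtx"]);D=np.array(d["dist_coeffs"])
    if name=="wrist":
        H=np.array(d["hand_eye"]); T=np.eye(4);T[:3,:3]=R.from_quat(s["tcp_rot"]).as_matrix();T[:3,3]=s["eef_pos"]
        M=T@H; Rm=M[:3,:3];p=M[:3,3]
    else:
        p=np.array(d["xyz"]); o=np.array(d["orientation"]); Rm=R.from_quat(o).as_matrix() if o.size==4 else o
    return d["image"],K,D,Rm,p
def ray(c,uv):
    _,K,D,Rm,p=c
    u=cv2.undistortPoints(np.array([[uv]],float),K,D)[0,0]
    return p,Rm@np.array([u[0],u[1],1])
def onz(c,uv,z):
    p,d=ray(c,uv); return p+d*(z-p[2])/d[2]
def proj(c,X):
    _,K,D,Rm,p=c
    return cv2.projectPoints(np.array(X,float).reshape(-1,3),cv2.Rodrigues(Rm.T)[0],-Rm.T@p,K,D)[0].reshape(-1,2)
E
python3 - <<'E'
from h import *
print(ctrl.get_state())
for n in ("scene","top"):
    c=cam(n); cv2.imwrite(f"pics/{n}0.png",c[0]); print(n,c[4],c[3].round(3).tolist(),c[1].tolist())
E
```

```text
pics
{'time': 0.0, 'qpos': array([ 1.00998361e+00,  2.87218669e-01,  1.57819252e+00, -9.54495114e-06,
        1.27859534e+00, -1.50002644e-01]), 'dq': array([-0.00108104, -0.00075262, -0.00043103, -0.00155094, -0.00110835,
        0.00024739]), 'joint_efforts': array([ 6.17449678e-04, -4.05985272e+01, -2.92620760e+01, -1.74311335e-04,
        5.86261915e-03, -4.02295268e-05]), 'eef_pos': array([0.26918249, 0.61828047, 0.22990343]), 'tcp_rot': array([ 2.03962200e-01,  9.78978020e-01, -1.13309892e-03, -4.15698029e-04]), 'contact_force': array([-0.39571621, -1.09466309,  0.6491579 ]), 'wrist_torque': array([-0.04982418, -0.00128473, -0.01736554]), 'opening': 1.0021372511583748}
scene [1.49303151 0.38765226 0.88306858] [[-0.367, 0.536, -0.761], [0.93, 0.215, -0.297], [0.004, -0.817, -0.577]] [[563.7855457054877, 0.0, 317.35312477036877], [0.0, 563.7855457054877, 244.68905478236124], [0.0, 0.0, 1.0]]
top [0.45528408 0.02411663 1.0199105 ] [[0.023, -0.99, 0.136], [-0.999, -0.027, -0.027], [0.03, -0.136, -0.99]] [[434.75764980756173, 0.0, 322.64463847683123], [0.0, 434.75764980756173, 241.0253511167624], [0.0, 0.0, 1.0]]
```

View pics/scene0.png

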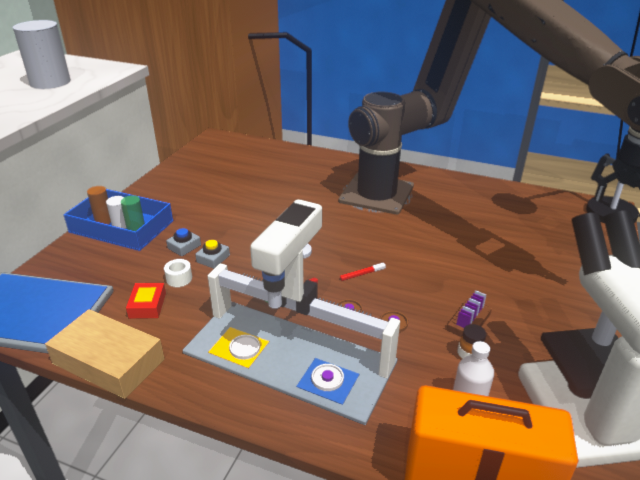

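View pics/top0.png

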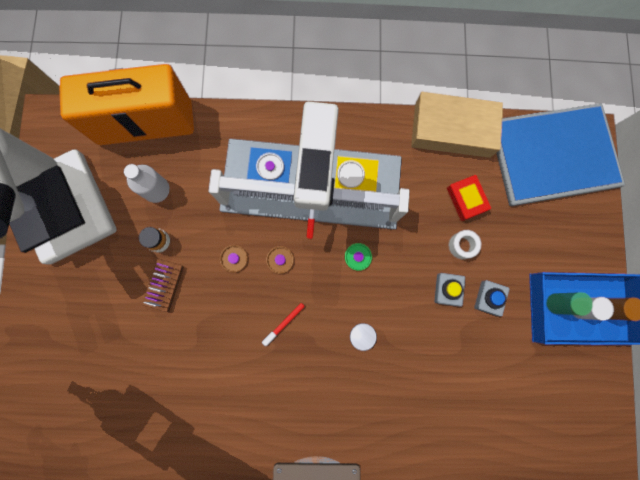

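The scene shows the station. The purple specimen in a white dish is on the blue pad (top 270,166; scene 328,377). The other candidates, brown dishes at top (234,259) and (281,261) and a green one at (358,257), are the wrong colour and off the pads. The buttons in the top view are yellow (453,289) and blue (495,298). The lever grip is at top (311,228).

Run:
```python
from h import *
c=cam("top"); s=cam("scene")
def blobs(c,lo,hi,roi,n=3):
    hsv=cv2.cvtColor(c[0],cv2.COLOR_BGR2HSV); m=cv2.inRange(hsv,lo,hi); z=np.zeros_like(m);x0,y0,x1,y1=roi;z[y0:y1,x0:x1]=m[y0:y1,x0:x1]
    k,l,st,ce=cv2.connectedComponentsWithStats(z); o=np.argsort(-st[1:,4])[:n]+1
    return [(ce[i].round(1),st[i].tolist(),cv2.minAreaRect(np.argwhere(l==i)[:,::-1].astype(np.float32))) for i in o]
for nm,a in dict(purple=(c,(130,90,40),(160,255,255),(240,140,310,190),1,.028),blueb=(c,(105,150,80),(125,255,255),(475,280,515,315),1,.052),yel=(c,(22,150,120),(35,255,255),(435,270,470,305),1,.052),
   bluepad=(c,(105,150,60),(125,255,255),(235,135,305,205),1,.014),yelpad=(c,(22,150,100),(35,255,255),(325,140,390,205),1,.014),lever=(c,(0,150,60),(8,255,255),(295,200,330,245),2,.107),
   s_purple=(s,(130,90,40),(160,255,255),(300,360,355,395),1,.028),s_bb=(s,(105,150,80),(125,255,255),(170,225,195,250),1,.052),s_yb=(s,(22,150,120),(35,255,255),(198,236,225,258),1,.052),s_blpad=(s,(105,150,60),(125,255,255),(290,350,365,405),1,.014),s_ypad=(s,(22,150,100),(35,255,255),(200,320,275,375),1,.014)).items():
    cc,lo,hi,roi,n,z=a
    for b in blobs(cc,lo,hi,roi,n): print(nm,b[0],b[1],onz(cc,b[0],z).round(4), [onz(cc,p,z)[:2].round(3).tolist() for p in cv2.boxPoints(b[2])])
im=np.vstack([cv2.resize(c[0][125:250,200:420],None,fx=3.6,fy=3.6,interpolation=cv2.INTER_CUBIC)]);cv2.imwrite("pics/c1.png",im)
cv2.imwrite("pics/c2.png",cv2.resize(s[0][190:415,180:410],None,fx=2.6,fy=2.6,interpolation=cv2.INTER_CUBIC))
```

```text
purple [269.6 165.4] [265, 161, 10, 10, 70] [0.7682 0.1264 0.028 ] [[0.767, 0.141], [0.783, 0.127], [0.768, 0.113], [0.753, 0.126]]
blueb [497.  297.7] [490, 291, 15, 15, 180] [ 0.4702 -0.3975  0.052 ] [[0.485, -0.382], [0.486, -0.414], [0.454, -0.413], [0.454, -0.381]]
yel [453.8 288.8] [447, 282, 15, 15, 177] [ 0.4882 -0.2988  0.052 ] [[0.503, -0.284], [0.504, -0.316], [0.472, -0.315], [0.472, -0.283]]
bluepad [268.8 163.1] [248, 148, 43, 34, 572] [0.7782 0.13   0.014 ] [[0.741, 0.179], [0.816, 0.176], [0.809, 0.078], [0.734, 0.083]]
yelpad [361.8 173.6] [335, 157, 43, 34, 659] [ 0.7593 -0.0932  0.014 ] [[0.724, -0.028], [0.801, -0.034], [0.794, -0.134], [0.717, -0.126]]
lever [309.8 228.8] [306, 219, 9, 21, 148] [0.6064 0.0274 0.107 ] [[0.585, 0.037], [0.629, 0.034], [0.628, 0.018], [0.584, 0.021]]
s_purple [327.3 375.1] [322, 370, 11, 11, 100] [0.7753 0.1296 0.028 ] [[0.767, 0.115], [0.759, 0.134], [0.784, 0.143], [0.791, 0.124]]
s_bb [181.8 232.4] [176, 229, 12, 8, 77] [ 0.4785 -0.3922  0.052 ] [[0.47, -0.415], [0.459, -0.388], [0.488, -0.37], [0.498, -0.397]]
s_yb [211.2 244.2] [205, 240, 13, 10, 105] [ 0.4967 -0.293   0.052 ] [[0.486, -0.317], [0.475, -0.289], [0.51, -0.269], [0.521, -0.297]]
s_blpad [328.7 384.1] [298, 359, 60, 45, 778] [0.7843 0.1362 0.014 ] [[0.812, 0.08], [0.727, 0.071], [0.738, 0.181], [0.82, 0.185]]
s_ypad [233.3 347.9] [209, 328, 60, 40, 705] [ 0.7668 -0.0864  0.014 ] [[0.798, -0.129], [0.708, -0.151], [0.721, -0.027], [0.807, -0.012]]
```

View pics/c1.png

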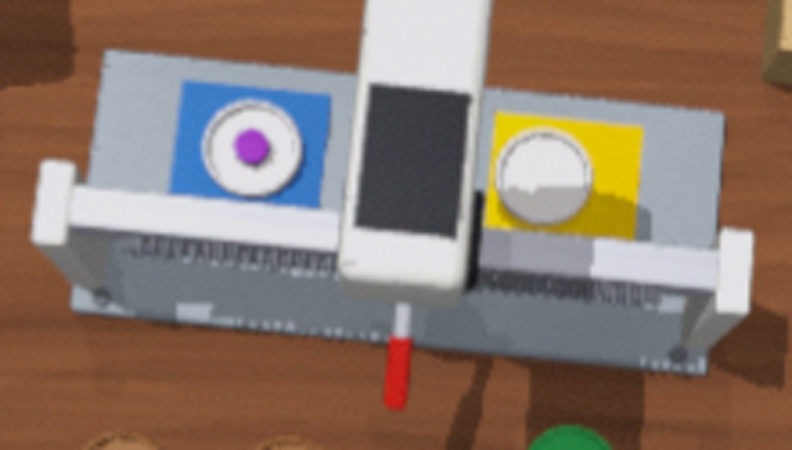

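View pics/c2.png

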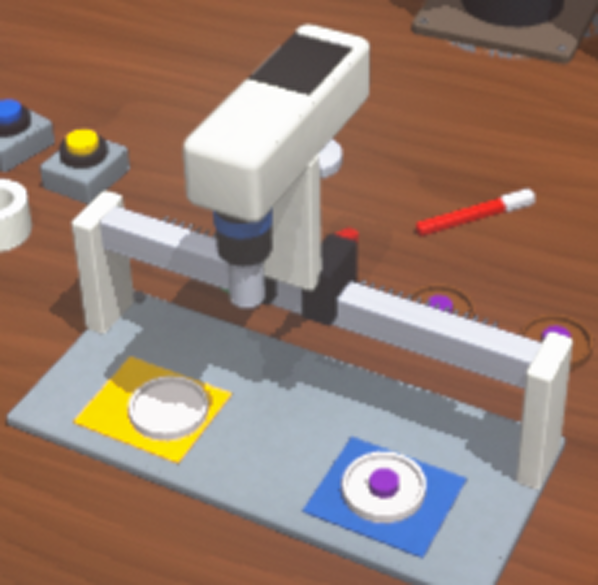

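The crop confirms it: the purple specimen is in a white dish on the blue pad, the empty white dish is on the yellow pad, and the lever is down. Next I'll fit the station pose from the base plate corners.

```bash
cat > st.py <<'E'
from h import *
def fit(c,pts,locs,z):
    W=np.array([onz(c,p,z)[:2] for p in pts]); L=np.array(locs,float)
    a=W-W.mean(0);b=L-L.mean(0); th=np.arctan2((b[:,0]*a[:,1]-b[:,1]*a[:,0]).sum(),(b*a).sum())
    Rz=np.array([[np.cos(th),-np.sin(th)],[np.sin(th),np.cos(th)]]); o=W.mean(0)-Rz@L.mean(0)
    return th,o,Rz,(W-(L@Rz.T+o))
E
python3 - <<'E'
from st import *
c=cam("top"); s=cam("scene")
P=[(200+x/3.6,125+y/3.6) for x,y in [(105,50),(723,115),(72,312),(705,373)]]
L=[(.14,.21),(.14,-.21),(-.04,.21),(-.04,-.21)]
th,o,Rz,e=fit(c,P,L,.012); print("top",np.degrees(th),o,e.round(4).tolist())
print("spec in st",Rz.T@(onz(c,(269.6,165.4),.028)[:2]-o), "lever",Rz.T@(onz(c,(309.8,228.8),.107)[:2]-o))
# post tops' centres, c1 crop
for q in [(55,202),(735,272)]: print("post",Rz.T@(onz(c,(200+q[0]/3.6,125+q[1]/3.6),.132)[:2]-o))
# head front top edge z .32 : crop (340,275)-(470,295)
print("head", Rz.T@(onz(c,(200+403/3.6,125+288/3.6),.31)[:2]-o))
Ps=[(180+x/2.6,190+y/2.6) for x,y in [(10,418),(137,296),(563,440)]]
ths,os_,Rs,es=fit(s,Ps,[(.14,-.21),(-.04,-.21),(-.04,.21)],.012); print("scene",np.degrees(ths),os_,es.round(4).tolist())
print("spec",Rs.T@(onz(s,(327.3,375.1),.028)[:2]-os_))
print("lens",Rs.T@(onz(s,(180+245/2.6,190+299/2.6),.170)[:2]-os_))
print(R.from_quat(ctrl.get_state()["tcp_rot"]).as_matrix().round(3))
E
```

```text
top -4.1338828978860445 [0.68182662 0.02970499] [[-0.0, -0.001], [-0.0015, 0.0018], [0.0001, -0.0022], [0.0014, 0.0013]]
spec in st [0.07914627 0.10264498] lever [-0.07506088 -0.00773971]
post [0.00181713 0.19867777]
post [ 0.00057464 -0.19968076]
head [-0.06816117 -0.01047395]
scene -4.551814826812879 [0.69231708 0.04016235] [[-0.0039, -0.0002], [0.0049, 0.0094], [-0.001, -0.0092]]
spec [0.07557868 0.09571545]
lens [ 0.07813147 -0.01693924]
[[-0.917  0.399 -0.   ]
 [ 0.399  0.917 -0.001]
 [ 0.    -0.001 -1.   ]]
```

Request:
{"api": "send_rows", "payload": {
  "translation": [
    [0, 0, 0],
    [0, 0, 0],
    [0, 0, 0],
    [0, 0, 0],
    [0, 0, 0]
  ],
  "rotation": [
    [0, 0, -0.97],
    [0, 0, -0.97],
    [0, 0, -0.97],
    [0, 0, -0.97],
    [0, 0, 0]
  ],
  "grip": [85, 85, 85, 85, 85],
  "squeeze": 40
}}

```text
time: 0.92
eef_pos: [0.2695, 0.6188, 0.2312]
tcp_rot: [0.037, 0.999, -0.0, -0.0]
contact_force: [-1.1, -0.1, 0.7]
opening: 0.997
```

Request:
{"api": "send_rows", "payload": {
  "translation": [
    [-0.54, -0.99, 0],
    [-0.54, -0.99, 0],
    [-0.54, -0.99, 0],
    [-0.54, -0.99, 0],
    [-0.54, -0.99, 0]
  ],
  "rotation": [
    [0, 0, 0],
    [0, 0, 0],
    [0, 0, 0],
    [0, 0, 0],
    [0, 0, 0]
  ],
  "grip": [85, 85, 85, 85, 85]
}}

```text
time: 1.55
eef_pos: [0.3399, 0.4639, 0.2314]
tcp_rot: [0.037, 0.999, 0.0, 0.0]
contact_force: [1.0, 0.6, -0.1]
opening: 0.996
```

Request:
{"api": "send_rows", "payload": {
  "translation": [
    [-0.54, -0.99, 0],
    [-0.54, -0.99, 0],
    [-0.54, -0.99, 0],
    [-0.54, -0.99, 0],
    [-0.54, -0.99, 0]
  ],
  "rotation": [
    [0, 0, 0],
    [0, 0, 0],
    [0, 0, 0],
    [0, 0, 0],
    [0, 0, 0]
  ],
  "grip": [85, 85, 85, 85, 85]
}}

```text
time: 2.17
eef_pos: [0.41, 0.3099, 0.2315]
tcp_rot: [0.037, 0.999, 0.0, 0.0]
contact_force: [0.2, -0.9, 0.7]
opening: 0.998
```

Request:
{"api": "send_rows", "payload": {
  "translation": [
    [-0.54, -0.99, 0],
    [-0.54, -0.99, 0],
    [-0.54, -0.99, 0],
    [-0.54, -0.99, 0],
    [-0.54, -0.99, 0]
  ],
  "rotation": [
    [0, 0, 0],
    [0, 0, 0],
    [0, 0, 0],
    [0, 0, 0],
    [0, 0, 0]
  ],
  "grip": [85, 85, 85, 85, 85]
}}

```text
time: 2.8
eef_pos: [0.4801, 0.1559, 0.2315]
tcp_rot: [0.037, 0.999, 0.0, 0.0]
contact_force: [0.5, 0.1, 0.2]
opening: 0.994
```

Request:
{"api": "send_rows", "payload": {
  "translation": [
    [-0.54, -0.99, 0],
    [-0.54, -0.99, 0],
    [-0.54, -0.99, 0],
    [-0.54, -0.99, 0]
  ],
  "rotation": [
    [0, 0, 0],
    [0, -0.95, 0],
    [0, -0.95, 0],
    [0, -0.95, 0]
  ],
  "grip": [85, 85, 85, 85]
}}

```text
time: 3.3
eef_pos: [0.5359, 0.0328, 0.2356]
tcp_rot: [0.037, 0.991, -0.005, 0.125]
contact_force: [0.6, 1.1, 0.0]
opening: 1.0
```

Request:
{"api": "send_rows", "payload": {
  "translation": [
    [0, 0, 0],
    [0, 0, 0],
    [0, 0, 0],
    [0, 0, 0],
    [0, 0, 0]
  ],
  "rotation": [
    [0, -0.95, 0],
    [0, -0.95, 0],
    [0, -0.95, 0],
    [0, -0.95, 0],
    [0, -0.95, 0]
  ],
  "grip": [70, 60, 50, 50, 50]
}}

```text
time: 3.92
eef_pos: [0.5355, 0.0338, 0.2358]
tcp_rot: [0.035, 0.944, -0.012, 0.327]
contact_force: [0.1, -0.1, -0.8]
opening: 0.589
```

```bash
cat > w.py <<'E'
from st import *
TH=np.radians(-4.13); O=np.array([.6818,.0297]); RZ=np.array([[np.cos(TH),-np.sin(TH)],[np.sin(TH),np.cos(TH)]])
def tost(p): return np.r_[RZ.T@(np.array(p)[:2]-O),p[2]]
def info():
    s=ctrl.get_state(); M=R.from_quat(s["tcp_rot"]).as_matrix()
    print("t",s["time"],"tcp_st",tost(s["eef_pos"]).round(4),"lean",np.degrees(np.arctan2(np.hypot(*M[:2,2]),-M[2,2])).round(2),"y axis yaw",np.degrees(np.arctan2(M[1,1],M[0,1])).round(2),"f",s["contact_force"].round(1),"q",s["qpos"].round(2),"open",s["opening"])
    return s,M
E
python3 - <<'E'
from w import *
info(); print(eyes.read_camera("wrist")["hand_eye"])
c=cam("wrist"); cv2.imwrite("pics/w1.png",c[0])
E
```

```text
t 3.925 tcp_st [-0.1462 -0.0064  0.2358] lean 38.19 y axis yaw 85.79 f [ 0.1 -0.1 -0.8] q [-0.15 -0.36  2.3   0.09  0.54 -1.71] open 0.5888946034171015
[[-4.60275690e-04 -9.45728531e-01 -3.24957435e-01  8.50959858e-02]
 [ 9.99999683e-01 -2.24256977e-04 -7.63759484e-04  6.01051314e-04]
 [ 6.49435162e-04 -3.24957684e-01  9.45728334e-01 -1.43240425e-01]
 [ 0.00000000e+00  0.00000000e+00  0.00000000e+00  1.00000000e+00]]
```

View pics/w1.png

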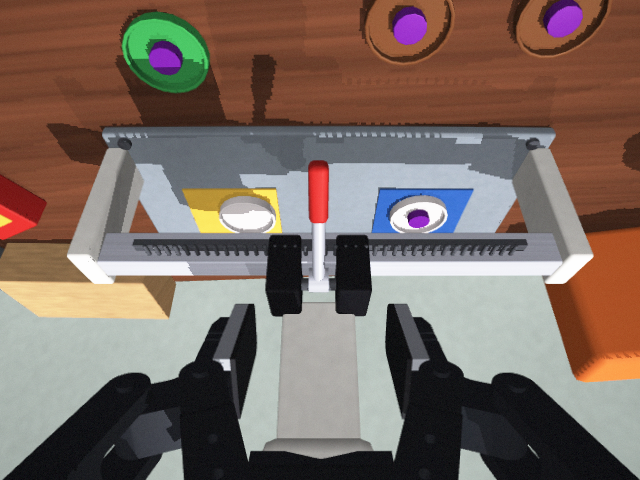

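The wrist view (upside down) shows the red grip at about (318,160–222), between the fingers. I'll measure it relative to the tool.

Run:
```python
from w import *
info(); c=cam("wrist"); hsv=cv2.cvtColor(c[0],cv2.COLOR_BGR2HSV)
m=cv2.inRange(hsv,(0,150,60),(8,255,255)); m[:,:290]=0;m[:,345:]=0;m[:140]=0;m[240:]=0
ys,xs=np.nonzero(m); print(xs.min(),xs.max(),ys.min(),ys.max(),xs.mean(),ys.mean())
for uv,z in [((xs.mean(),ys.mean()),.113),((xs.mean(),ys.min()),.098),((xs.mean(),ys.max()),.125)]:
    print(tost(onz(c,uv,z)).round(4))
for uv in [(417,219)]: print("spec",tost(onz(c,uv,.028)).round(4))
# where grip predicted
g=RZ@np.array([-.077,-.008])+O; print(proj(c,[*g,.107]))
```

```text
t 4.025 tcp_st [-0.1479 -0.0062  0.2337] lean 37.86 y axis yaw 85.81 f [-1.4  0.5 -0.4] q [-0.15 -0.36  2.3   0.09  0.55 -1.71] open 0.5838637965651067
308 328 161 223 318.35483870967744 191.4507410636443
[-0.0807 -0.0074  0.113 ]
[-0.0949 -0.0073  0.098 ]
[-0.0601 -0.0075  0.125 ]
spec [0.0714 0.1006 0.028 ]
[[317.51829028 188.180513  ]]
```

Request:
{"api": "send_rows", "payload": {
  "translation": [
    [0.2, -0.01, 0.9],
    [0.2, -0.01, 0.9],
    [0.2, -0.01, 0.9],
    [0.2, -0.01, 0.9],
    [0, 0, 0.9]
  ],
  "rotation": [
    [0, 0, 0],
    [0, 0, 0],
    [0, 0, 0],
    [0, 0, 0],
    [0, 0, 0]
  ],
  "grip": [50, 50, 50, 50, 50]
}}

```text
time: 4.7
eef_pos: [0.6005, 0.0279, 0.1136]
tcp_rot: [0.034, 0.945, -0.012, 0.325]
contact_force: [0.2, -0.2, 0.2]
opening: 0.586
```

Request:
{"api": "send_rows", "payload": {
  "translation": [
    [0, 0, 0.9],
    [0, 0, 0],
    [0, 0, 0],
    [0, 0, 0]
  ],
  "rotation": [
    [0, 0, 0],
    [0, 0, 0],
    [0, 0, 0],
    [0, 0, 0]
  ],
  "grip": [50, 40, 30, 26]
}}

```text
time: 5.2
eef_pos: [0.6162, 0.0256, 0.1032]
tcp_rot: [0.034, 0.947, -0.01, 0.318]
contact_force: [-0.6, -0.1, 0.9]
opening: 0.305
```

Run:
```python
from w import *
info()
c=cam("wrist"); cv2.imwrite("pics/w2.png",c[0])
```

```text
t 5.2 tcp_st [-0.0651 -0.0088  0.1032] lean 37.14 y axis yaw 86.01 f [-0.6 -0.1  0.9] q [-0.14  0.06  2.2   0.2   0.24 -1.82] open 0.304786913138772
```

View pics/w2.png

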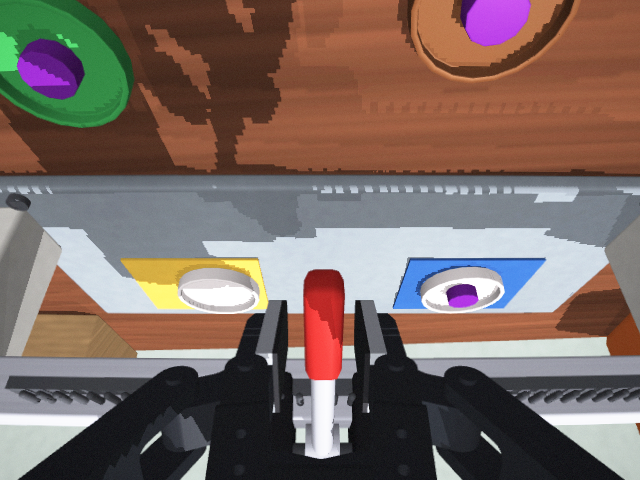

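The wrist view shows the grip at (324,325) between the pads. Joint 5 reached its limit (0.24), so I'll lean less down here and finish the approach.

Request:
{"api": "send_rows", "payload": {
  "translation": [
    [0, 0, 0],
    [0, 0, 0],
    [0.15, 0, 0.15],
    [0.15, 0, 0.18],
    [0, 0, 0]
  ],
  "rotation": [
    [0, 0.8, 0],
    [0, 0.8, 0],
    [0, 0, 0],
    [0, 0, 0],
    [0, 0, 0]
  ],
  "grip": [26, 26, 26, 26, 26]
}}

```text
time: 5.88
eef_pos: [0.6114, 0.026, 0.0873]
tcp_rot: [0.034, 0.968, -0.007, 0.249]
contact_force: [-0.5, -0.5, 0.2]
opening: 0.303
```

Run:
```python
from w import *
s,M=info()
print("grasp st",tost(np.array(s["eef_pos"])-.019*M[:,2]).round(4))
```

```text
t 5.875 tcp_st [-0.07   -0.0087  0.0873] lean 28.9 y axis yaw 86.0 f [-0.5 -0.5  0.2] q [-0.14  0.11  2.14  0.09  0.39 -1.72] open 0.30284199620972174
grasp st [-0.0792 -0.0088  0.1039]
```

Request:
{"api": "send_rows", "payload": {
  "translation": [
    [0, 0.03, -0.05],
    [0, 0, 0],
    [0, 0, 0],
    [0, 0, 0],
    [0, 0, 0]
  ],
  "rotation": [
    [0, 0, 0],
    [0, 0, 0],
    [0, 0, 0],
    [0, 0, 0],
    [0, 0, 0]
  ],
  "grip": [16, 12, 8, 8, 8],
  "squeeze": 40
}}

```text
time: 6.5
eef_pos: [0.6121, 0.0269, 0.0903]
tcp_rot: [0.034, 0.968, -0.007, 0.25]
contact_force: [-4.3, 1.7, 1.5]
opening: 0.155
```

Run:
```python
from w import *
s,M=info()
g=tost(np.array(s["eef_pos"])-.019*M[:,2]); print("grasp st",g.round(4), "ang",np.degrees(np.arctan2(g[2]-.143,-g[0])),"r",np.hypot(g[2]-.143,g[0]))
# plan arc: grasp keeps its radius; 8 steps to +30deg(+2), lean 29->40
r=np.hypot(g[2]-.143,g[0]); a0=np.degrees(np.arctan2(g[2]-.143,-g[0])); y=g[1]
l0=28.9; N=11; P=np.array(s["eef_pos"]) ; prev=tost(P); lp=l0
for i in range(1,N+1):
    a=np.radians(a0+(31-a0)*i/N); l=l0+11*i/N
    G=np.array([-r*np.cos(a),.143+r*np.sin(a)]); L=np.radians(l); T=G+.019*np.array([np.sin(L),-np.cos(L)])
    d=T-prev[[0,2]]; L0=np.radians(lp); print("x %.2f z %.2f rot %.2f  T %s"%((d@[-np.cos(L0),-np.sin(L0)])/.03,(d@[np.sin(L0),-np.cos(L0)])/.03,-(l-lp)/5,T.round(3)))
    prev=np.array([T[0],0,T[1]]); lp=l
```

```text
t 6.5 tcp_st [-0.0693 -0.0078  0.0903] lean 29.01 y axis yaw 86.01 f [-4.3  1.7  1.5] q [-0.14  0.11  2.14  0.09  0.4  -1.71] open 0.15463317747544528
grasp st [-0.0786 -0.0079  0.1069] ang -24.659692716273675 r 0.0864410564255638
x -0.04 z -0.25 rot -0.20  T [-0.072  0.098]
x -0.07 z -0.25 rot -0.20  T [-0.074  0.105]
x -0.09 z -0.24 rot -0.20  T [-0.075  0.113]
x -0.12 z -0.23 rot -0.20  T [-0.076  0.12 ]
x -0.14 z -0.22 rot -0.20  T [-0.076  0.128]
x -0.16 z -0.20 rot -0.20  T [-0.075  0.136]
x -0.18 z -0.19 rot -0.20  T [-0.074  0.144]
x -0.20 z -0.17 rot -0.20  T [-0.072  0.151]
x -0.22 z -0.15 rot -0.20  T [-0.069  0.159]
x -0.23 z -0.12 rot -0.20  T [-0.066  0.166]
x -0.25 z -0.10 rot -0.20  T [-0.062  0.173]
```

Grasp is good: the opening is about 13 mm, and the grasp point lies at a radius of 86 mm and an angle of −24.7°. Now I'll raise the lever.

Request:
{"api": "send_rows", "payload": {
  "translation": [
    [-0.04, 0, -0.25],
    [-0.07, 0, -0.25],
    [-0.09, 0, -0.24],
    [-0.12, 0, -0.23],
    [-0.14, 0, -0.22]
  ],
  "rotation": [
    [0, -0.2, 0],
    [0, -0.2, 0],
    [0, -0.2, 0],
    [0, -0.2, 0],
    [0, -0.2, 0]
  ],
  "grip": [8, 8, 8, 8, 8]
}}

```text
time: 7.12
eef_pos: [0.6054, 0.0273, 0.128]
tcp_rot: [0.034, 0.956, -0.009, 0.293]
contact_force: [5.9, 2.5, -7.2]
opening: 0.155
```

Request:
{"api": "send_rows", "payload": {
  "translation": [
    [-0.16, 0, -0.2],
    [-0.18, 0, -0.19],
    [-0.2, 0, -0.17],
    [-0.22, 0, -0.15],
    [-0.23, 0, -0.12]
  ],
  "rotation": [
    [0, -0.2, 0],
    [0, -0.2, 0],
    [0, -0.2, 0],
    [0, -0.2, 0],
    [0, -0.2, 0]
  ],
  "grip": [8, 8, 8, 8, 8]
}}

```text
time: 7.75
eef_pos: [0.6131, 0.0267, 0.1637]
tcp_rot: [0.033, 0.943, -0.01, 0.331]
contact_force: [-2.4, 1.9, -6.7]
opening: 0.152
```

Request:
{"api": "send_rows", "payload": {
  "translation": [
    [-0.25, 0, -0.1],
    [0, 0, 0],
    [0, 0, 0]
  ],
  "rotation": [
    [0, -0.2, 0],
    [0, 0, 0],
    [0, 0, 0]
  ],
  "grip": [8, 8, 8]
}}

```text
time: 8.12
eef_pos: [0.6178, 0.0264, 0.1723]
tcp_rot: [0.033, 0.94, -0.01, 0.341]
contact_force: [-5.7, 2.2, -2.8]
opening: 0.156
```

Run:
```python
from w import *
s,M=info()
g=tost(np.array(s["eef_pos"])-.019*M[:,2]); print("grasp st",g.round(4), "ang",np.degrees(np.arctan2(g[2]-.143,-g[0])),"r",np.hypot(g[2]-.143,g[0]))
c=cam("scene"); cv2.imwrite("pics/s2.png",cv2.resize(c[0][170:415,170:430],None,fx=2.4,fy=2.4,interpolation=cv2.INTER_CUBIC))
```

```text
t 8.125 tcp_st [-0.0636 -0.0079  0.1723] lean 39.86 y axis yaw 86.03 f [-5.7  2.2 -2.8] q [-0.14 -0.06  2.19  0.15  0.33 -1.77] open 0.15589284644804002
grasp st [-0.0758 -0.008   0.1869] ang 30.04681149120468 r 0.08758256999419077
```

View pics/s2.png

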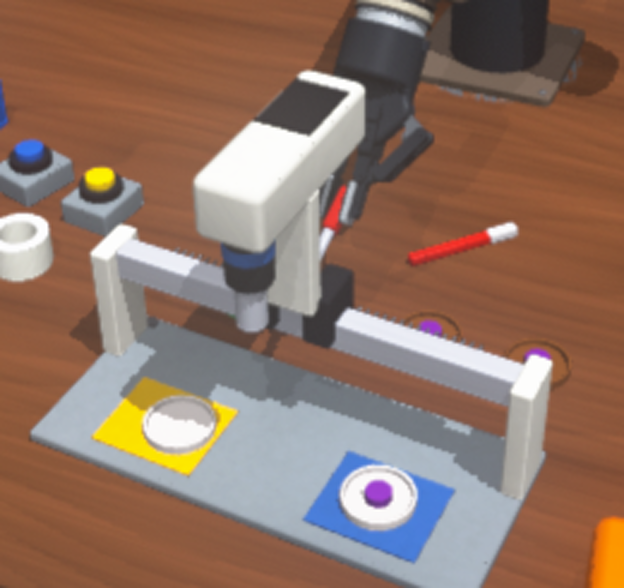

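The scene view shows the lever up and pinched, and the grasp angle of 30.0° agrees. I'll slide +112 mm along tool y.

Request:
{"api": "send_rows", "payload": {
  "translation": [
    [0, 0.2, 0],
    [0, 0.4, 0],
    [0, 0.4, 0],
    [0, 0.4, 0],
    [0, 0.4, 0]
  ],
  "rotation": [
    [0, 0, 0],
    [0, 0, 0],
    [0, 0, 0],
    [0, 0, 0],
    [0, 0, 0]
  ],
  "grip": [8, 8, 8, 8, 8]
}}

```text
time: 8.8
eef_pos: [0.6217, 0.0793, 0.1723]
tcp_rot: [0.034, 0.94, -0.011, 0.341]
contact_force: [-4.1, -3.2, -5.9]
opening: 0.153
```

Request:
{"api": "send_rows", "payload": {
  "translation": [
    [0, 0.4, 0],
    [0, 0.4, 0],
    [0, 0.4, 0],
    [0, 0.4, 0],
    [0, 0.33, 0]
  ],
  "rotation": [
    [0, 0, 0],
    [0, 0, 0],
    [0, 0, 0],
    [0, 0, 0],
    [0, 0, 0]
  ],
  "grip": [8, 8, 8, 8, 8]
}}

```text
time: 9.43
eef_pos: [0.626, 0.1368, 0.1724]
tcp_rot: [0.034, 0.939, -0.011, 0.341]
contact_force: [0.0, -3.1, -6.8]
opening: 0.153
```

Request:
{"api": "send_rows", "payload": {
  "translation": [
    [0, 0, 0],
    [0, 0, 0]
  ],
  "rotation": [
    [0, 0, 0],
    [0, 0, 0]
  ],
  "grip": [8, 8]
}}

```text
time: 9.68
eef_pos: [0.6264, 0.1378, 0.1729]
tcp_rot: [0.033, 0.939, -0.01, 0.342]
contact_force: [-1.2, 3.3, -7.7]
opening: 0.156
```

Run:
```python
from w import *
s,M=info()
g=tost(np.array(s["eef_pos"])-.019*M[:,2]); print("grasp st",g.round(4), "ang",np.degrees(np.arctan2(g[2]-.143,-g[0])),"r",np.hypot(g[2]-.143,g[0]))
c=cam("scene"); cv2.imwrite("pics/s3.png",cv2.resize(c[0][180:400,230:430],None,fx=2.7,fy=2.7,interpolation=cv2.INTER_CUBIC))
for y in (.096,.104):
    print(y,[ (proj(c,[*(RZ@np.array([.08,y])+O),z])[0]-[230,180])*2.7 for z in (.028,.17)])
```

```text
t 9.675 tcp_st [-0.063   0.1038  0.1729] lean 40.0 y axis yaw 86.0 f [-1.2  3.3 -7.7] q [ 0.1   0.01  2.12 -0.32  0.34 -1.13] open 0.1560601500012968
grasp st [-0.0752  0.1037  0.1874] ang 30.554956936315534 r 0.08737748176133082
0.096 [array([253.41529871, 516.48398868]), array([255.63471763, 374.12423941])]
0.104 [array([263.2446602 , 520.08096998]), array([266.24783452, 377.62292355])]
```

View pics/s3.png

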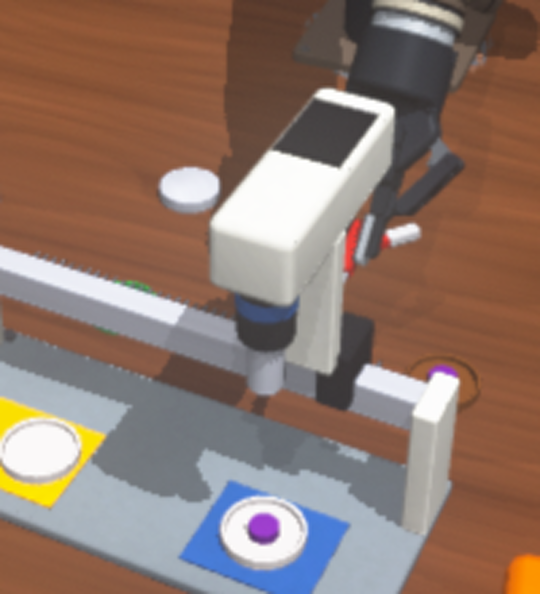

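The lens tip (265,390 in the crop) stands directly over the purple specimen (264,527). That agrees with the projections for y=0.104. Now the arc down.

Run:
```python
from w import *
r=.0868; a0=30.3; l0=40; N=12; prev=None
for i in range(0,N+1):
    a=np.radians(a0+(-27.5-a0)*i/N); l=l0-11*i/N
    G=np.array([-r*np.cos(a),.143+r*np.sin(a)]); L=np.radians(l); T=G+.019*np.array([np.sin(L),-np.cos(L)])
    if prev is not None:
        d=T-prev; L0=np.radians(lp); print("x %.2f z %.2f rot %.2f  T %s"%((d@[-np.cos(L0),-np.sin(L0)])/.03,(d@[np.sin(L0),-np.cos(L0)])/.03,-(l-lp)/5,T.round(3)))
    prev=T; lp=l
```

```text
x 0.24 z 0.09 rot 0.18  T [-0.066  0.166]
x 0.23 z 0.11 rot 0.18  T [-0.069  0.159]
x 0.21 z 0.13 rot 0.18  T [-0.072  0.152]
x 0.20 z 0.15 rot 0.18  T [-0.074  0.144]
x 0.18 z 0.17 rot 0.18  T [-0.075  0.137]
x 0.16 z 0.19 rot 0.18  T [-0.076  0.129]
x 0.14 z 0.20 rot 0.18  T [-0.076  0.122]
x 0.12 z 0.22 rot 0.18  T [-0.076  0.115]
x 0.10 z 0.23 rot 0.18  T [-0.075  0.107]
x 0.08 z 0.23 rot 0.18  T [-0.073  0.1  ]
x 0.05 z 0.24 rot 0.18  T [-0.071  0.093]
x 0.03 z 0.24 rot 0.18  T [-0.068  0.086]
```

Request:
{"api": "send_rows", "payload": {
  "translation": [
    [0.24, 0, 0.09],
    [0.23, 0, 0.11],
    [0.21, 0, 0.13],
    [0.2, 0, 0.15],
    [0.18, 0, 0.17]
  ],
  "rotation": [
    [0, 0.18, 0],
    [0, 0.18, 0],
    [0, 0.18, 0],
    [0, 0.18, 0],
    [0, 0.18, 0]
  ],
  "grip": [8, 8, 8, 8, 8]
}}

```text
time: 10.35
eef_pos: [0.6186, 0.1387, 0.1458]
tcp_rot: [0.033, 0.949, -0.008, 0.312]
contact_force: [-8.8, -1.1, 7.8]
opening: 0.156
```

Request:
{"api": "send_rows", "payload": {
  "translation": [
    [0.16, 0, 0.19],
    [0.14, 0, 0.2],
    [0.12, 0, 0.22],
    [0.1, 0, 0.23],
    [0.08, 0, 0.23]
  ],
  "rotation": [
    [0, 0.18, 0],
    [0, 0.18, 0],
    [0, 0.18, 0],
    [0, 0.18, 0],
    [0, 0.18, 0]
  ],
  "grip": [8, 8, 8, 8, 8]
}}

```text
time: 10.98
eef_pos: [0.6207, 0.1386, 0.1067]
tcp_rot: [0.034, 0.961, -0.007, 0.273]
contact_force: [-8.0, -0.5, 5.1]
opening: 0.156
```

Request:
{"api": "send_rows", "payload": {
  "translation": [
    [0.05, 0, 0.24],
    [0.03, 0, 0.24],
    [0, 0, 0]
  ],
  "rotation": [
    [0, 0.18, 0],
    [0, 0.18, 0],
    [0, 0, 0]
  ],
  "grip": [8, 8, 8]
}}

```text
time: 11.35
eef_pos: [0.6253, 0.1384, 0.0937]
tcp_rot: [0.034, 0.966, -0.007, 0.257]
contact_force: [-14.8, 0.0, 12.9]
opening: 0.154
```

Run:
```python
from w import *
s,M=info()
g=tost(np.array(s["eef_pos"])-.019*M[:,2]); print("grasp st",g.round(4), "ang",np.degrees(np.arctan2(g[2]-.143,-g[0])),"r",np.hypot(g[2]-.143,g[0]))
```

```text
t 11.35 tcp_st [-0.0642  0.1044  0.0937] lean 29.75 y axis yaw 86.03 f [-14.8   0.   12.9] q [ 0.09  0.17  2.06 -0.19  0.4  -1.25] open 0.15440195937357815
grasp st [-0.0736  0.1043  0.1102] ang -24.01262157980421 r 0.08058473346954698
```

Request:
{"api": "send_rows", "payload": {
  "translation": [
    [0, 0, 0],
    [0, 0, 0],
    [0, 0, 0],
    [0, 0, -0.5],
    [0, 0, -0.9]
  ],
  "rotation": [
    [0, 0, 0],
    [0, 0, 0],
    [0, 0, 0],
    [0, 0, 0],
    [0, 0, 0]
  ],
  "grip": [20, 35, 50, 50, 50]
}}

```text
time: 11.98
eef_pos: [0.6011, 0.1394, 0.1247]
tcp_rot: [0.034, 0.967, -0.007, 0.252]
contact_force: [0.5, 0.4, 0.3]
opening: 0.587
```

Request:
{"api": "send_rows", "payload": {
  "translation": [
    [0, 0, -0.9],
    [0, 0, -0.9],
    [0, 0, -0.9],
    [0, 0, 0]
  ],
  "rotation": [
    [0, 0, 0],
    [0, 0, 0],
    [0, 0, 0],
    [0, 0, 0]
  ],
  "grip": [50, 50, 50, 50]
}}

```text
time: 12.48
eef_pos: [0.5631, 0.1425, 0.1988]
tcp_rot: [0.034, 0.966, -0.007, 0.256]
contact_force: [-0.8, -0.5, -0.2]
opening: 0.59
```

Run:
```python
from w import *
info()
c=cam("wrist"); cv2.imwrite("pics/w3.png",c[0]); hsv=cv2.cvtColor(c[0],cv2.COLOR_BGR2HSV)
m=cv2.inRange(hsv,(0,150,60),(8,255,255)); m[:,:280]=0;m[:,360:]=0
k,l,st,ce=cv2.connectedComponentsWithStats(m); i=1+np.argmax(st[1:,4]); print(st[i],ce[i])
for a in (0,5,10,20):
  A=np.radians(-25+a)
  for rr in (.061,.106):
    print(a,rr,proj(c,[*(RZ@np.array([-rr*np.cos(A),.104])+O),.143+rr*np.sin(A)]).round(1))
```

```text
t 12.475 tcp_st [-0.1265  0.1039  0.1988] lean 29.64 y axis yaw 86.04 f [-0.8 -0.5 -0.2] q [ 0.11 -0.12  2.14 -0.15  0.62 -1.29] open 0.5904881815149674
[ 310  202   22   70 1447] [320.54250173 236.03386317]
0 0.061 [[319.3 266.3]]
0 0.106 [[319.2 200.6]]
5 0.061 [[319.3 270.5]]
5 0.106 [[319.2 206.3]]
10 0.061 [[319.3 275.5]]
10 0.106 [[319.3 213.7]]
20 0.061 [[319.4 287.7]]
20 0.106 [[319.3 233.9]]
```

View pics/w3.png

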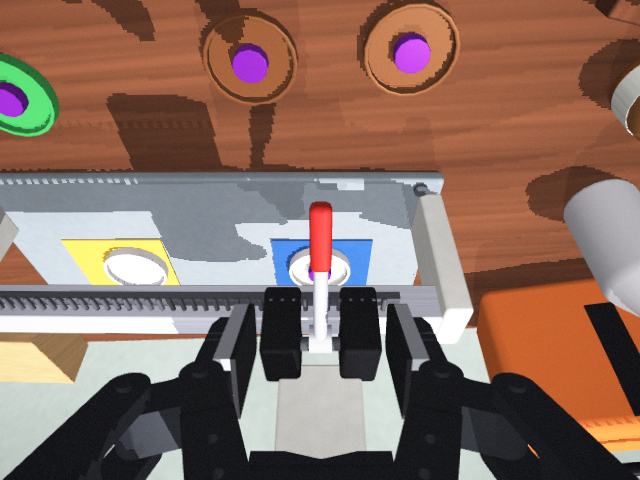

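The wrist view shows the lever end at row 202. Fully down predicts 200.6, and the first view had the same residual, so it's down. To be certain I'll press the grip from above with closed fingers.

Request:
{"api": "send_rows", "payload": {
  "translation": [
    [0, 0, 0],
    [0, 0, 0],
    [0, 0, 0.9],
    [0, 0, 0.9],
    [0, 0, 0.9]
  ],
  "rotation": [
    [0, 0, 0],
    [0, 0, 0],
    [0, 0, 0],
    [0, 0, 0],
    [0, 0, 0]
  ],
  "grip": [20, 0, 0, 0, 0]
}}

```text
time: 13.15
eef_pos: [0.602, 0.1393, 0.123]
tcp_rot: [0.034, 0.967, -0.007, 0.252]
contact_force: [-0.6, 0.7, 0.2]
opening: 0.0
```

Request:
{"api": "send_rows", "payload": {
  "translation": [
    [0, 0, 0.3],
    [0, 0, 0.2],
    [0, 0, 0.2],
    [0, 0, 0]
  ],
  "rotation": [
    [0, 0, 0],
    [0, 0, 0],
    [0, 0, 0],
    [0, 0, 0]
  ],
  "grip": [0, 0, 0, 0]
}}

```text
time: 13.65
eef_pos: [0.6081, 0.14, 0.1104]
tcp_rot: [0.034, 0.968, -0.009, 0.248]
contact_force: [-44.6, 0.6, 41.8]
opening: 0.003
```

Run:
```python
from w import *
info()
```

```text
t 13.65 tcp_st [-0.0815  0.1047  0.1104] lean 28.68 y axis yaw 85.96 f [-44.6   0.6  41.8] q [ 0.1   0.11  2.09 -0.18  0.46 -1.26] open 0.0031367669708581673
```

The stop is hard (61 N along the tool, no movement), so the lever is fully down. I'll retreat, go upright and travel over the buttons.

Request:
{"api": "send_rows", "payload": {
  "translation": [
    [0, 0, -0.7],
    [0, 0, -0.9],
    [0, 0, -0.9],
    [0, 0, -0.9],
    [0, 0, -0.2]
  ],
  "rotation": [
    [0, 0, 0],
    [0, 0, 0],
    [0, 0, 0],
    [0, 0, 0],
    [0, 0.9, 0]
  ],
  "grip": [0, 0, 0, 0, 0]
}}

```text
time: 14.28
eef_pos: [0.5586, 0.1428, 0.2031]
tcp_rot: [0.034, 0.976, -0.006, 0.215]
contact_force: [0.6, 0.7, 0.1]
opening: -0.0
```

Request:
{"api": "send_rows", "payload": {
  "translation": [
    [0, 0, 0],
    [0, 0, 0],
    [0, 0, 0],
    [0, 0, 0],
    [0, 0, 0]
  ],
  "rotation": [
    [0, 0.97, 0],
    [0, 0.97, 0],
    [0, 0.97, 0],
    [0, 0.97, 0],
    [0, 0.97, 0]
  ],
  "grip": [0, 0, 0, 0, 0]
}}

```text
time: 14.9
eef_pos: [0.5596, 0.1424, 0.2017]
tcp_rot: [0.035, 0.999, 0.002, 0.004]
contact_force: [-0.2, 0.9, 0.7]
opening: 0.003
```

Request:
{"api": "send_rows", "payload": {
  "translation": [
    [0.08, -0.95, 0],
    [0.08, -0.95, 0],
    [0.08, -0.95, 0],
    [0.08, -0.95, 0],
    [0.08, -0.95, 0]
  ],
  "rotation": [
    [0, 0, 0],
    [0, 0, 0],
    [0, 0, 0],
    [0, 0, 0],
    [0, 0, 0]
  ],
  "grip": [0, 0, 0, 0, 0]
}}

```text
time: 15.52
eef_pos: [0.5375, 0.0001, 0.201]
tcp_rot: [0.035, 0.999, 0.001, 0.006]
contact_force: [0.7, 0.5, 0.1]
opening: -0.006
```

Request:
{"api": "send_rows", "payload": {
  "translation": [
    [0.08, -0.95, 0],
    [0.08, -0.95, 0],
    [0.08, -0.95, 0],
    [0.08, -0.95, 0],
    [0.08, -0.95, 0]
  ],
  "rotation": [
    [0, 0, 0],
    [0, 0, 0],
    [0, 0, 0],
    [0, 0, 0],
    [0, 0, 0]
  ],
  "grip": [0, 0, 0, 0, 0]
}}

```text
time: 16.15
eef_pos: [0.5155, -0.1413, 0.2004]
tcp_rot: [0.035, 0.999, 0.001, 0.006]
contact_force: [-0.6, -0.4, -0.2]
opening: -0.002
```

Request:
{"api": "send_rows", "payload": {
  "translation": [
    [0.08, -0.95, 0],
    [0.08, -0.95, 0],
    [0.08, -0.95, 0],
    [0.08, -0.95, 0],
    [0.08, -0.95, 0]
  ],
  "rotation": [
    [0, 0, 0],
    [0, 0, 0],
    [0, 0, 0],
    [0, 0, 0],
    [0, 0, 0]
  ],
  "grip": [0, 0, 0, 0, 0]
}}

```text
time: 16.77
eef_pos: [0.4936, -0.2827, 0.1999]
tcp_rot: [0.035, 0.999, 0.001, 0.005]
contact_force: [-0.3, -0.7, -0.7]
opening: -0.001
```

Request:
{"api": "send_rows", "payload": {
  "translation": [
    [0.08, -0.95, 0],
    [0.08, -0.95, 0],
    [0.08, -0.95, 0],
    [0.08, -0.95, 0],
    [0, 0, 0]
  ],
  "rotation": [
    [0, 0, 0],
    [0, 0, 0],
    [0, 0, 0],
    [0, 0, 0],
    [0, 0, 0]
  ],
  "grip": [0, 0, 0, 0, 0]
}}

```text
time: 17.4
eef_pos: [0.4757, -0.3967, 0.199]
tcp_rot: [0.036, 0.999, 0.001, 0.005]
contact_force: [-0.7, 0.6, -0.4]
opening: 0.001
```

Run:
```python
from w import *
s,M=info(); print(s["eef_pos"])
c=cam("wrist"); cv2.imwrite("pics/w4.png",c[0]); hsv=cv2.cvtColor(c[0],cv2.COLOR_BGR2HSV)
for n,lo,hi in (("blue",(105,150,60),(125,255,255)),("yellow",(22,150,100),(35,255,255))):
    k,l,st,ce=cv2.connectedComponentsWithStats(cv2.inRange(hsv,lo,hi))
    for i in np.argsort(-st[1:,4])[:3]+1:
        W=onz(c,ce[i],.052); print(n,st[i],ce[i].round(1),W.round(4),"tool units",(M.T@(W-s["eef_pos"])/.03).round(2))
t=cam("top"); s2=cam("scene"); cv2.imwrite("pics/fin.png",np.hstack([cv2.resize(t[0][95:250,200:420],(426,300)),cv2.resize(s2[0][180:400,230:430],(300,300))]))
```

```text
t 17.4 tcp_st [-0.1749 -0.4401  0.199 ] lean 0.58 y axis yaw 85.87 f [-0.7  0.6 -0.4] q [-0.86  0.19  1.75  0.01  1.19 -2.36] open 0.0014649820886183358
[ 0.47566736 -0.39670583  0.19896263]
blue [    0    70   209   235 30547] [108.4 181.4] [ 0.4396 -0.5444  0.052 ] tool units [ 0.89 -5.01  4.88]
blue [294 182  45  44 890] [310.8 204. ] [ 0.4668 -0.4023  0.052 ] tool units [ 0.33 -0.22  4.9 ]
blue [179 449   4   3   6] [180.5 450. ] [ 0.6898 -0.5403  0.052 ] tool units [-7.42 -4.27  4.96]
yellow [430 196  36  40 231] [440.6 208. ] [ 0.4766 -0.3092  0.052 ] tool units [0.23 2.9  4.9 ]
yellow [589 449   3   8   8] [589.9 452.5] [ 0.7248 -0.1613  0.052 ] tool units [-7.67  8.41  4.99]
yellow [587 461   3   3   3] [588. 462.] [ 0.7369 -0.161   0.052 ] tool units [-8.07  8.45  5.  ]
```

View pics/w4.png

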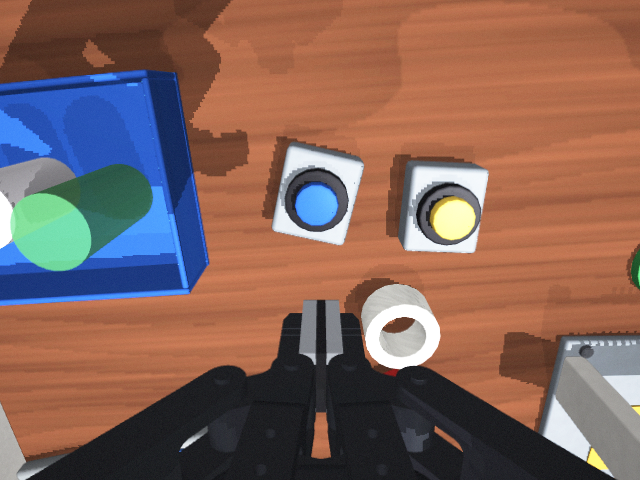

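View pics/fin.png

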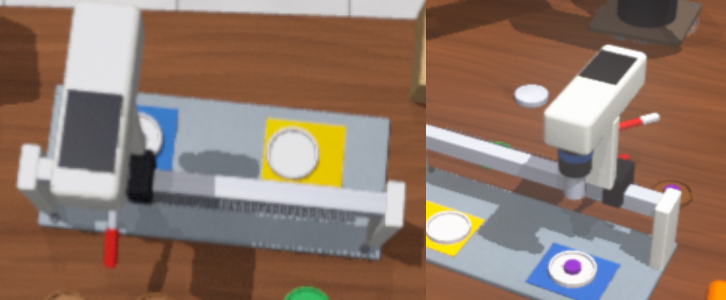

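The wrist view shows the blue button at about (316,204) and yellow well clear at (449,216). The combined view shows the lens over the blue-pad dish and the lever down. Now I'll press blue.

Request:
{"api": "send_rows", "payload": {
  "translation": [
    [0.26, -0.08, 0.9],
    [0, 0, 0.9],
    [0, 0, 0.9],
    [0, 0, 0.9],
    [0, 0, 0.9]
  ],
  "rotation": [
    [0, 0, 0],
    [0, 0, 0],
    [0, 0, 0],
    [0, 0, 0],
    [0, 0, 0]
  ],
  "grip": [0, 0, 0, 0, 0]
}}

```text
time: 18.18
eef_pos: [0.4698, -0.3952, 0.0629]
tcp_rot: [0.034, 0.999, 0.001, 0.005]
contact_force: [-0.1, 1.0, -0.1]
opening: 0.001
```

Request:
{"api": "send_rows", "payload": {
  "translation": [
    [0, 0, 0.2],
    [0, 0, 0.2],
    [0, 0, 0.2],
    [0, 0, 0.1],
    [0, 0, 0]
  ],
  "rotation": [
    [0, 0, 0],
    [0, 0, 0],
    [0, 0, 0],
    [0, 0, 0],
    [0, 0, 0]
  ],
  "grip": [0, 0, 0, 0, 0]
}}

```text
time: 18.8
eef_pos: [0.4703, -0.3964, 0.0459]
tcp_rot: [0.035, 0.999, 0.002, 0.005]
contact_force: [-3.2, 6.6, 13.6]
opening: 0.001
```

Request:
{"api": "send_rows", "payload": {
  "translation": [
    [0, 0, 0.1],
    [0, 0, 0.04],
    [0, 0, 0]
  ],
  "rotation": [
    [0, 0, 0],
    [0, 0, 0],
    [0, 0, 0]
  ],
  "grip": [0, 0, 0]
}}

```text
time: 19.18
eef_pos: [0.4704, -0.3966, 0.0456]
tcp_rot: [0.034, 0.999, 0.002, 0.004]
contact_force: [-9.5, 11.7, 30.5]
opening: -0.0
```

Request:
{"api": "send_rows", "payload": {
  "translation": [
    [0, 0, -0.5],
    [0, 0, -0.9],
    [0, 0, -0.9],
    [0, 0, -0.9],
    [0, 0, -0.9]
  ],
  "rotation": [
    [0, 0, 0],
    [0, 0, 0],
    [0, 0, 0],
    [0, 0, 0],
    [0, 0, 0]
  ],
  "grip": [0, 0, 0, 0, 0]
}}

```text
time: 19.8
eef_pos: [0.4686, -0.3968, 0.1626]
tcp_rot: [0.035, 0.999, 0.001, 0.005]
contact_force: [0.3, -0.3, -0.0]
opening: 0.0
```

Run:
```python
from w import *
info()
c=cam("scene"); t=cam("top"); w=cam("wrist")
cv2.imwrite("pics/end.png",np.hstack([cv2.resize(c[0][160:420,60:420],(400,289)),cv2.resize(t[0][90:350,190:520],(367,289))]))
```

```text
t 19.8 tcp_st [-0.1819 -0.4408  0.1626] lean 0.6 y axis yaw 86.0 f [ 0.3 -0.3 -0. ] q [-0.87  0.21  1.79  0.01  1.13 -2.38] open 0.00026847025463728666
```

View pics/end.png

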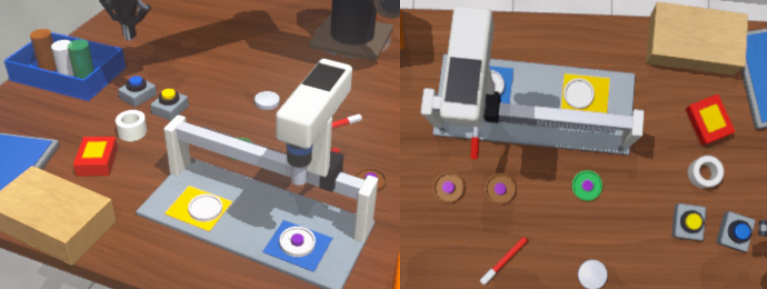

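The final view shows the lens over the purple specimen, the lever down, the button released and everything else in place. The press bottomed at z=0.046: force rose to 30 N with no further travel.

```bash
python3 -c "
from plant import ticket; print(ticket.sign_off())"
```

```text
the job is handed in; nothing more can be done
None
```

The job is done and handed in at about 20 s of the 45 s allowed; sign-off reports no verdict. I raised the red lever, slid the head 112 mm to about y = +0.104 over the purple specimen on the blue pad, and locked the lever down again. I then pressed the blue button once and let it go.

- **Lever:** fully up, the grasp measured about 30°. To lock it, I pressed the closed fingers on the grip until they met a firm stop at about 61 N. The lever end then sat within about 1.5 px of where a fully down lever should appear.
- **Lens:** in the scene view it stands over the specimen. The dish's measured position along the rail was +0.1026 m from the top camera and +0.1006 m from the wrist camera. The lens is therefore within about 2–3 mm of centre.
- **Button:** it bottomed at 46 mm above the table, with the force rising to 30 N and no further travel. It was released, and the yellow button was never touched.
- **Disagreements:** the scene camera placed things 6–8 mm from where the top camera did. I used the top camera, which the wrist camera agreed with at the lever grip. On the first approach joint 5 stopped at its lower range limit (0.24), so I reduced the lean before gripping.
- **Rest of the table:** the last pictures show the dishes and the other items in view where they were; the bottle, jar and slide rack were outside those crops. The arm was touching nothing.

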